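# Open a stuck jar in a one-handed jar vice

## Task

Open the short glass jar with the plain metal lid: its lid is stuck, so stand the jar upright between the open jaws of the jar vice and press the vice's lever down flat so that the jaws clamp it. Then grip the lid and twist it anticlockwise (seen from above), stopping once its threads let go (about a fifth of a turn), with the jar staying clamped and upright on the vice's board. Lift the lid straight off and finish holding it, level and two to four centimetres above the open mouth, still in the gripper: do not put it down or let it go; leave the mug, the honey jar and the teaspoon where they are.

Things in the scene. Friction and masses are not known exactly. Their poses are not given: they have to be found in the camera images.
- jar: The jar to open: round clear glass, dark red filling, blank paper label, loose on the worktop. 64 mm across up to 60 mm high, then narrowing to 52 mm at 72 mm and to a 47 mm neck; rim at 93 mm; 97 mm tall with its lid, 0.3 to 0.45 kg in all. Origin: centre of the underside, z up. Grasp it round the body, or carry it by its lid.
- lid: The jar's plain grey metal twist-off cap: 60 mm outside, 17 mm high, ribbed skirt, 65 g. Origin: centre of the skirt's lower edge, z up; its top is 17 mm higher. On tight its origin is 80 mm above the jar's and its yaw in the jar's frame is 0 to 0.12 rad. A rubber seal pushes it up with about 18 N: it takes about 0.5 N m to start, and an unbraced jar turns along.
- jar_rim (a point): Centre of the jar's mouth, 93 mm above its underside; z up, x at yaw 1.31 in the jar's frame. Three glass threads on the neck hold three lugs in the lid. Turned anticlockwise seen from above (yaw grows) the lid rises 2.5 mm, comes free at yaw 1.0 in the jar's frame and jams on the next thread at 1.75; when its x lies along this x it is well free and lifts straight off. Free, it sits 3 mm higher.
- vice: The jar vice: a wooden board 150 (x) by 250 (y) by 15 mm high, fixed to the worktop by suction feet. Origin: centre of its underside. Along its y axis: at the +y end a fixed 120-degree V jaw, 28 mm high above the board, open to -y; in the middle the sliding jaw (up to 36 mm above the board); at the -y end the lever.
- vice_seat (a point): Point on the board's top, 15 mm above the worktop, where the axis of a clamped 64 mm jar comes to stand; axes as the vice's. V jaw to +y, sliding pad to -y. With the lever up the jaws are 10 mm wider than the jar: put it at the seat or up to 10 mm to -y of it (best 5 mm), within 10 mm either way in x; the V centres it when clamped.
- vice_pad: The flat rubber-faced pad of the sliding jaw, 52 mm wide (x), 27 mm high, on a spring of 12 N/mm. Origin: middle of the lower edge of its back, its face 10 mm to +y; it moves to +y by 14 mm as the lever goes down and presses the jar with about 34 N.
- vice_lever (a joint): The vice's toggle lever, hinged about the vice's x axis through point vice_lever_hinge, in rad: 0 raised (it points to -y and 63 degrees up, its end 145 mm above the worktop), 1.1 pressed down level on its stop, where it locks over centre (it passes the centre at 1.0). Starts at 0. It stays where it is left while no jar is clamped; closing it on a jar takes under 5 N at the paddle.
- vice_paddle (a point): Middle of the upper face of the black thumb paddle at the lever's end (paddle 34 mm wide along x, 42 mm along the lever, 12 mm thick), 104 mm from the hinge. z is the face's outward normal: with the lever raised it looks up and towards the jaws (+y), with the lever down straight up. Push it along its arc, away from the jaws and down.
- vice_lever_hinge (a point): Centre of the lever's hinge, 41 mm above the worktop; axes as the vice's.
- mug: Bystander: cream mug, 83 mm wide, 93 mm tall, loose. Origin: under its middle.
- honey_jar: Bystander: a jar of honey with a wide screw lid, 61 mm wide, 86 mm tall, loose. Origin: under its middle. Not the jar to open.
- teaspoon: Bystander: steel teaspoon, 130 mm long, lying on the worktop, loose. Origin: under its middle.
Not all that is in view belongs to the job. There is more than one size of the lid; the one meant has the size given above. What is shaped like the jar but blue or green is not meant.

How it is judged:
On the way, in this order (a step that is already met when the one before it is completed fails the run):
1. the jar, its lid still on tight, stands upright on the board between the open jaws (horizontal distance between jar and vice_seat below 0.025 m and z of jar in the frame of vice_seat below 0.006 m and angle between jar's own z axis and vertical below 0.1 rad and value of joint vice_lever below 0.6 rad and angle between the x axis of lid and the x axis of jar, either way round below 0.5 rad), for 0.2 s.
2. the lever is down and the jaws clamp the jar, its lid still on tight (horizontal distance between jar and vice_seat below 0.012 m and z of jar in the frame of vice_seat below 0.006 m and angle between jar's own z axis and vertical below 0.08 rad and value of joint vice_lever above 1.03 rad and contact force between vice_pad and jar above 15 N and angle between the x axis of lid and the x axis of jar, either way round below 0.5 rad), for 0.2 s.
3. the lid has been turned free of its threads, still on the clamped jar (horizontal distance between jar and vice_seat below 0.012 m and z of jar in the frame of vice_seat below 0.006 m and angle between jar's own z axis and vertical below 0.08 rad and value of joint vice_lever above 1.03 rad and contact force between vice_pad and jar above 15 N and angle between the x axis of lid and the x axis of jar_rim, either way round below 0.4 rad and z of lid in the frame of jar below 0.095 m and contact force between lid and the fingers above 1 N), for 0.1 s.
At the end, for the whole second after the job is handed in: Lever over 1.03 rad, pad force on the jar over 15 N, jar upright (0.08 rad) on the board within 12 mm of the seat; lid in the fingers, off the jar, level (0.15 rad), lower edge 7 to 57 mm over the rim, within 20 mm of the jar's axis, turned 52 to 98 degrees from tight; both at rest (horizontal distance between jar and vice_seat below 0.012 m and z of jar in the frame of vice_seat below 0.006 m and angle between jar's own z axis and vertical below 0.08 rad and value of joint vice_lever above 1.03 rad and contact force between vice_pad and jar above 15 N and z of lid in the frame of jar between 0.1 and 0.15 m and horizontal distance between lid and jar below 0.02 m and angle between lid's own z axis and vertical below 0.15 rad and angle between the x axis of lid and the x axis of jar_rim, either way round below 0.4 rad and contact force between lid and the fingers above 1 N and contact force between lid and jar below 0.05 N and linear speed of lid below 0.03 m/s and linear speed of jar below 0.02 m/s); the arm keeps its last pose, push and grip.
It fails at once if the jar is tipped over (angle between jar's own z axis and vertical above 0.6 rad).
It fails at once if the mug, the honey jar or the teaspoon is pushed away (distance of any of mug, honey_jar, teaspoon from where it was at the start of the episode above 0.03 m).
It also fails if it takes over 59 s, if anything falls off the work surface, if the arm or the gripper's body presses on something with over 40 N, if the wrist force passes 120 N, or if a joint passes its speed limit or range.

## Robot

A 6-joint arm with a two-finger parallel gripper is mounted at the origin on a cart in front of the work surface, level with it; the furniture and walls round the work are solid. World frame = base frame: x ahead of the robot, y to its left, z up, the work surface at z = 0. Lengths are in m, angles in rad, forces in N, time in s.
With the tool pointing down it reaches from about 0.275 to 0.85 m from the base axis. Payload 5.2 kg.
Tool frame: the origin (TCP) lies midway between the tips of the shut fingers; the grasp point (between the pads) lies 19 mm behind it (arm.pinch_z is the distance from the TCP to the grasp point, in m); z points along the fingers, y is the line along which they close (so a half turn about z gives the same grasp; the last joint's range is limited). The gripper opens to 85 mm and grips with 20 to 120 N. Pads are 22 mm wide; open, the fingers measure 114 mm over their backs; the gripper's body (76 mm by 85 mm) begins 54 mm behind the grasp point. The pads swing forward as they close: fully open they stand 13 mm farther back than shut.
Start: joints at [1.04, 0.259, 1.535, -0, 1.348, -0.203], TCP at [0.177, 0.521, 0.231] pointing down, gripper open.
Joint ranges: [-3.14, 3.14], [-0.91, 2.08], [0.19, 2.58], [-1.22, 4.36], [0.22, 2.71], [-3.12, 3.12]. Speed limits (rad/s): [2.57, 2.57, 3.14, 3.14, 3.14, 3.14].

## Interface

Orientations are given as [roll, pitch, yaw] about the fixed x, y, z axes, in that order (R = Rz(yaw) Ry(pitch) Rx(roll)).
In Python, from rig import monitor, optics, arm gives the robot as it stands.
- The arm moves only by the tool step_hand, called after "Call:" in YAML: its name, and indented under it one key for each argument. Schema: {"type":"object","properties":{"steps":{"type":"array","items":{"type":"object","properties":{"xyz":{"type":"array","items":{"type":"number"},"minItems":3,"maxItems":3},"twist":{"type":"number"}},"additionalProperties":false},"minItems":1,"maxItems":20},"jaw":{"type":"number"},"grip_n":{"type":"number"},"only":{"type":"string"},"quiet":{"type":"boolean"},"lines":{"type":"string"}},"required":["steps"],"additionalProperties":false}. steps is a list of rows, 1 to 20 of them, each an object with the fields xyz (a list: dx, dy, dz in shares of the most that a row can go, 1 being 62.5 mm), twist (a turn about the tool's z in a scale on which 1.0 is 4 rad); a field left out counts as zero; each row shifts and turns the commanded pose from where the row before left it, along the tool's axes as they then stand; what a row does not reach is not made up. A row lasts 1/8 s, in which the tool goes at most 0.0625 m and 0.188 rad, less where a joint would pass 70% of its speed; a pose out of reach is approached as far as the arm can. jaw is the finger opening in m, set as the call begins (left out keeps the last). The fingers move at their own pace and stop on an object; grip_n is the grip in N (left out, the last holds). Time passes only in rows, so rows that do not move let the fingers close. The tool returns the time, the measured TCP pose, the force, the opening and the grip force at its end. only (a regular expression) keeps the lines of the reply that match it, lines (a string "A,B") keeps lines A to B, and quiet returns only ok. Shift and turn numbers lie between -1 and 1, and a call with a number outside is refused. Input that does not fit is refused with a message, and nothing moves.
- monitor.read_state(): the state, without advancing time (a new reading comes with each control period).
- optics.read_camera(name): name is "scene" or "top"; returns a dict with "pixels" (480x640x3 uint8, red, green, blue), "vertical_fov" (degrees; the focal length in pixels is half the picture's height over the tangent of half this angle, whatever the lens; pixels are square), "cx", "cy" (the principal point, pixels), "cam_to_world" (4x4, takes a point from camera to world coordinates). Camera axes: x right, y down, z forward; pixel columns grow to the right and rows downward; lengths in m; the calibration is good to about 2 mm. A picture is of the moment at which its call begins. There is no depth.
- arm.close_job(): hands the job in; it is judged then, once.
Trained networks look in a picture, given as the dict that the camera call returned (one of the last four; its "shot" number tells which), for a name from the list of things; names that differ only in an ending like _2 or _b are one class to them, and where a whole thing is asked for, a point or a joint stands for the part that bears it (a point fixed in the world has none). Each returns a list of dicts, best first, with "score" (0 to 1); they miss things now and then, are a little off and sometimes report something else, mostly with a low value. They report only what shows in the picture. A call takes as long as a camera call. They do not tell look-alikes from the thing itself.
- optics.boxes_of(picture, query): "location" ([row, column] in pixels, amid what is visible of it).
The state is a dict: "t": time; "qpos": joint angles; "qvel": joint speeds; "tau": joint torques, N m; "eef_pos": TCP position; "tool_rot": TCP orientation; "force": force on the tool from outside, world axes, zero at the start; "wrist_torque": the same for the moment, N m; "opening": finger opening in m; "finger_force": force on a finger pad.
Only numpy, scipy, OpenCV 4.12 (cv2) and the standard library are available. Lean on these libraries where they do the work, as an engineer would, in place of code of your own. Each camera call takes 0.05 s, during which the arm holds its last target. There are 200 camera calls.

## Working session

There is one attempt and no reset: what is moved stays moved. The work goes in short steps, Python scripts to look and compute and a tool call to move; the robot and the scene stay as the last step left them, time stands still between calls to the robot, and variables do not carry over. Pictures are saved under pics/ and viewed, at most 12 in all, crops included, and the job is handed in when it is done.

```bash
ls; mkdir -p pics; cat > h.py <<'E'
import numpy as np,cv2
from rig import monitor,optics,arm
def ray(p,rc):
    f=240/np.tan(np.radians(p["vertical_fov"])/2); M=np.array(p["cam_to_world"])
    d=M[:3,:3]@np.array([(rc[1]-p["cx"])/f,(rc[0]-p["cy"])/f,1]); return M[:3,3],d
def onz(p,rc,z):
    o,d=ray(p,rc); return o+d*(z-o[2])/d[2]
def px(p,P):
    f=240/np.tan(np.radians(p["vertical_fov"])/2); M=np.array(p["cam_to_world"])
    c=M[:3,:3].T@(np.array(P)-M[:3,3]); return [round(float(c[1]/c[2]*f+p["cy"]),1),round(float(c[0]/c[2]*f+p["cx"]),1)]
def tri(p1,a,p2,b):
    o1,d1=ray(p1,a);o2,d2=ray(p2,b)
    s=np.linalg.lstsq(np.c_[d1,-d2],o2-o1,rcond=None)[0]
    return (o1+d1*s[0]+o2+d2*s[1])/2,np.linalg.norm(o1+d1*s[0]-o2-d2*s[1])
def save(p,n): cv2.imwrite("pics/"+n,p["pixels"][:,:,::-1])
E
python3 - <<'E'
from h import *
np.set_printoptions(precision=3,suppress=True)
for n in("scene","top"):
    p=optics.read_camera(n);save(p,n+"0.png");print(n,p["vertical_fov"],p["cam_to_world"])
    for q in("jar","lid","vice","vice_pad","vice_lever","vice_paddle","mug","honey_jar","teaspoon"):
        print(q,[(np.round(r["location"],1).tolist(),round(r["score"],2)) for r in optics.boxes_of(p,q)][:5])
print(monitor.read_state())
E
```

```text
pics
scene 48.910531594272086 [[-0.588 -0.68   0.438 -0.124]
 [-0.809  0.487 -0.33   0.16 ]
 [ 0.011 -0.548 -0.836  1.298]
 [ 0.     0.     0.     1.   ]]
jar [([264.3, 332.7], 0.75), ([197.6, 462.2], 0.71), ([332.9, 208.3], 0.67), ([251.3, 330.6], 0.37)]
lid [([273.4, 283.3], 0.81), ([254.1, 333.3], 0.69), ([283.8, 369.2], 0.48), ([221.2, 306.3], 0.19)]
vice [([333.9, 208.7], 0.59)]
vice_pad [([334.0, 207.9], 0.53), ([334.9, 199.3], 0.46)]
vice_lever [([304.7, 226.4], 0.86)]
vice_paddle [([305.6, 225.3], 0.55)]
mug [([246.1, 240.1], 0.79), ([304.6, 223.8], 0.41)]
honey_jar [([220.1, 305.5], 0.81), ([330.5, 207.2], 0.28)]
teaspoon [([312.5, 342.9], 0.63)]
top 55.00260629700089 [[ 0.286 -0.893  0.347 -0.006]
 [-0.958 -0.269  0.098 -0.431]
 [ 0.006 -0.36  -0.933  1.487]
 [ 0.     0.     0.     1.   ]]
jar [([308.0, 441.8], 0.95), ([212.8, 329.9], 0.67), ([299.7, 375.0], 0.63)]
lid [([226.2, 283.8], 0.9), ([243.6, 317.1], 0.85)]
vice [([218.4, 211.2], 0.57)]
vice_pad []
vice_lever [([209.4, 225.4], 0.41)]
vice_paddle [([258.0, 317.5], 0.29)]
mug [([190.4, 276.0], 0.74), ([256.1, 314.0], 0.47), ([211.3, 332.8], 0.36)]
honey_jar [([207.9, 333.3], 0.89)]
teaspoon [([285.7, 286.9], 0.43)]
{'t': 1.0, 'qpos': array([ 1.04 ,  0.259,  1.535, -0.   ,  1.348, -0.203]), 'qvel': array([-0.001, -0.   ,  0.   ,  0.001, -0.001, -0.   ]), 'tau': array([ -0.001, -44.594, -29.089,  -0.   ,   0.001,   0.   ]), 'eef_pos': array([0.177, 0.521, 0.231]), 'tool_rot': array([-3.142,  0.   ,  2.814]), 'force': array([0.002, 0.93 , 0.671]), 'wrist_torque': array([-0.022,  0.064,  0.006]), 'finger_force': 0.0, 'opening': 0.0851635526354915}
```

View pics/scene0.png

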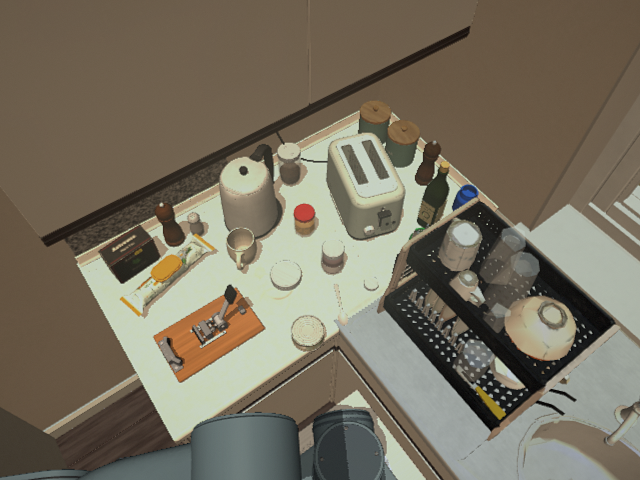

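View pics/top0.png

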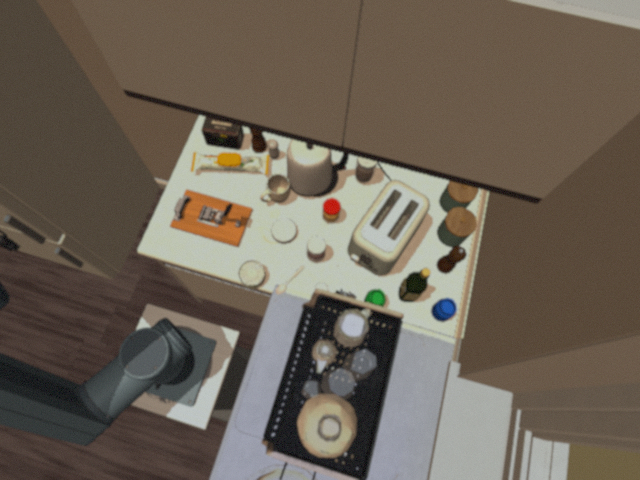

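The scene view shows the vice at about (333,208), with its lever end at (293,230). The mug is at (246,240), the honey jar with the red lid at (218,305) and the teaspoon at (305,340).

These could be taken for the jar, as scene (row, col):
- grey-lidded jar (255,333)
- honey jar (218,305)
- loose lid-like discs (273,285), (333,308) and (284,371)
- glasses in the rack (240,460)
- blue jar (195,465) and green jar (235,417)

By the description I choose the grey-lidded jar at (255,333), which is (246,317) in the top view. I'll check it in one crop.

```bash
python3 - <<'E'
from h import *
np.set_printoptions(precision=4,suppress=True)
s=optics.read_camera("scene");t=optics.read_camera("top")
a=s["pixels"][200:310,255:400,::-1];b=s["pixels"][270:390,135:280,::-1];c=t["pixels"][180:280,160:350,::-1]
r=lambda i,w,h:cv2.resize(i,(w,h),interpolation=cv2.INTER_CUBIC)
im=np.vstack([np.hstack([r(a,400,300),r(b,400,300)]),r(c,570,300) if 0 else np.pad(r(c,570,300),((0,0),(0,230),(0,0)))])
cv2.imwrite("pics/crop1.png",im)
print("jar lid top",onz(s,(248,333),.097),onz(t,(243.6,317.1),.09),tri(s,(254.1,333.3),t,(243.6,317.1)))
print("vice",onz(s,(334,208.7),.03),onz(t,(218.4,211.2),.03))
for n,z in(("mug",.05),("honey_jar",.04),("teaspoon",.003),("vice_lever",.1),("lid",.09)):
  for p in(s,t):
    for q in optics.boxes_of(p,n)[:1]: print(n,onz(p,q["location"],z))
E
```

```text
jar lid top [ 0.463  -0.3195  0.097 ] [ 0.4753 -0.3222  0.09  ] (array([ 0.4761, -0.3225,  0.0584]), np.float64(0.01982522511492797))
vice [0.4726 0.068  0.03  ] [0.4793 0.0545 0.03  ]
mug [ 0.6485 -0.1373  0.05  ]
mug [0.4714 0.0481 0.05  ]
honey_jar [ 0.6027 -0.3318  0.04  ]
honey_jar [ 0.6237 -0.3363  0.04  ]
teaspoon [ 0.3347 -0.2527  0.003 ]
teaspoon [ 0.339  -0.2578  0.003 ]
vice_lever [ 0.4906 -0.0012  0.1   ]
vice_lever [0.5003 0.0034 0.1   ]
lid [ 0.459  -0.3228  0.09  ]
lid [ 0.4757 -0.3201  0.09  ]
```

View pics/crop1.png

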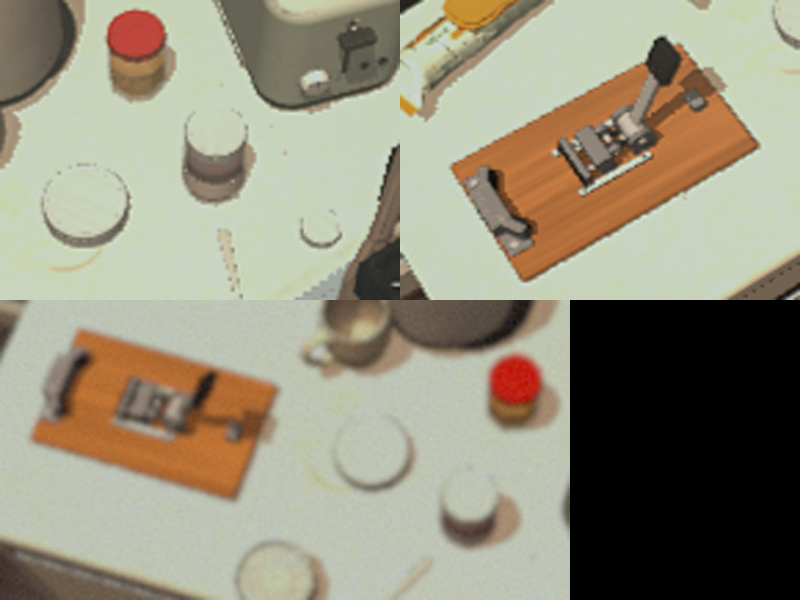

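The crop confirms the choice. The jar at scene (248,333) for its lid top has a plain grey lid and a dark red body, while the discs beside it are loose lids. The two cameras disagree by about 10 mm on the jar, so I'll check them against the board, whose size is known.

```bash
python3 - <<'E'
from h import *
np.set_printoptions(precision=4,suppress=True)
s=optics.read_camera("scene");t=optics.read_camera("top")
for n,p in(("s",s),("t",t)):
    print(n,p["cx"],p["cy"],{k:p[k] for k in p if k not in("pixels","cam_to_world","vertical_fov","cx","cy")})
    hsv=cv2.cvtColor(p["pixels"],cv2.COLOR_RGB2HSV)
    m=cv2.inRange(hsv,(4,110,60),(18,255,255)); m=cv2.morphologyEx(m,cv2.MORPH_CLOSE,np.ones((9,9)))
    cs=cv2.findContours(m,0,2)[0]; c=[c for c in cs if cv2.pointPolygonTest(c,(208,334) if n=="s" else (211,218),True)>-15]
    c=max(c,key=cv2.contourArea); print(cv2.contourArea(c))
    q=cv2.convexHull(c)[:,0]; W=np.array([onz(p,(v,u),.015)[:2]*1000 for u,v in q],np.float32)
    r=cv2.minAreaRect(W); print("board",r); print(cv2.boxPoints(r))
    # red honey lid and others
    u0,v0=(333,262) if n=="s" else (317,248)
    L=cv2.cvtColor(p["pixels"],cv2.COLOR_RGB2LAB)[v0-30:v0+30:3,u0-24:u0+24:3]
    print(L[:,:,0])
E
```

```text
s 322.23222756714785 238.28278382639036 {'shot': 5}
4589.5
board ((484.06842041015625, 63.561641693115234), (247.4498291015625, 149.7039031982422), 89.55186462402344)
[[408.2511 -59.574 ]
 [557.9504 -60.7449]
 [559.8857 186.6973]
 [410.1865 187.8682]]
[[118 141 214 212 211 211 212 212 212 213 212 212 214  84 124 126]
 [150 215 213 212 212 211 211 212 211 212 212 211 211 203 101 128]
 [212 212 211 212 211 213 211 213 213 212 212 212 212 212 212  74]
 [212 212 212 213 213 199 211 212 212 212 213 207 212 211 211 213]
 [211 213 212 213 212 212 211 212 212 212 210 212 212 212 213 213]
 [212 212 212 213 202 211 211 212 211 212 210 213 215 212 213 211]
 [212 213 212 212 196 209 212 211 210 212 209 209 215 212 213 212]
 [213 212 211 212 189 150 209 211 210 211 209 129 168 212 213 212]
 [212 213 212 213 183 117 127 201 185 201 113 105 158 214 213 213]
 [213 213 213 213 155 108 119 129 127 123 113 101 157 214 211 213]
 [213 213 213 214 141  86 106 113 112 110  93  83 177 213 214 213]
 [212 213 213 213 152 139  95  89  87  87 111 105 217 212 212 213]
 [213 214 212 213 211 135 140 143 141 136 12
[... 1381 characters left out ...]
 199 202 160 183 200 199 202]
 [198 200 197 201 194 174 198 201 202 200 191 141 149 186 200 197]
 [202 200 199 198 191 115 174 198 197 189 130 148 151 161 200 199]
 [201 201 199 201 190  94  91 115 113  97  70 147 156 159 200 200]
 [198 200 201 200 200 130  90  72  72  67  99 151 154 186 201 200]
 [202 200 199 200 202 190 139 103  93 112 146 162 187 202 201 200]
 [201 204 200 202 202 201 199 184 178 191 196 199 200 201 201 197]
 [201 200 197 189 198 200 200 198 200 201 202 201 199 197 200 192]
 [199 189 189 180 201 200 199 200 201 198 199 200 202 196 198 198]
 [200 188 179 199 201 201 201 200 199 199 199 201 199 200 201 200]
 [190 176 197 199 198 197 199 198 201 198 202 198 200 197 199 202]]
```

```bash
python3 - <<'E'
from h import *
np.set_printoptions(precision=4,suppress=True)
s=optics.read_camera("scene");t=optics.read_camera("top")
# lid disk from edges: bright blob bounded; use visual limits
print("jar base s",onz(s,(274.5,332),0)+.032*np.array([.8,-.6,0]), "lid s",onz(s,(248.4,333),.097))
M=np.array(t["cam_to_world"]);d=M[:2,2]/np.linalg.norm(M[:2,2])
print("jar base t",onz(t,(260.5,315.5),0)[:2]+.032*d,"lid t",onz(t,(244,316.7),.097))
print("toaster corner",onz(s,(238,357),0),onz(s,(238,350),0.02))
def rect(p,z):
    # 2px/mm, x right = world -y... cols: y from .20 to -.08 ; rows: x from .57 to .40
    P=[(.57,.2),(.57,-.08),(.40,-.08),(.40,.2)]
    src=np.float32([px(p,(x,y,z))[::-1] for x,y in P]); dst=np.float32([(0,0),(784,0),(784,476),(0,476)])
    return cv2.warpPerspective(p["pixels"],cv2.getPerspectiveTransform(src,dst),(784,476),flags=cv2.INTER_CUBIC)[:,:,::-1]
cv2.imwrite("pics/rect.png",np.vstack([rect(s,.043)[80:380],rect(t,.043)[80:380]]))
E
```

```text
jar base s [ 0.467  -0.3225  0.    ] lid s [ 0.462  -0.3187  0.097 ]
jar base t [ 0.4776 -0.3182] lid t [ 0.4712 -0.3219  0.097 ]
toaster corner [ 0.4971 -0.4364 -0.    ] [ 0.4994 -0.4108  0.02  ]
```

View pics/rect.png

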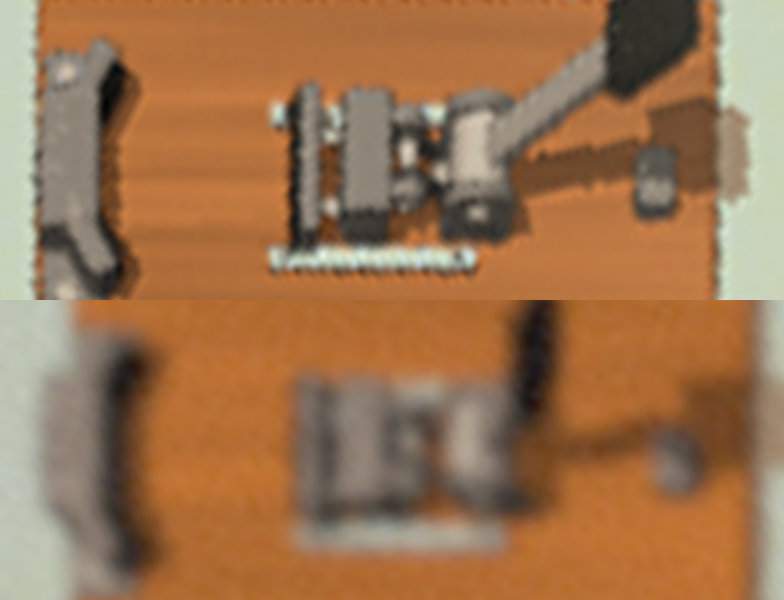

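The rectified view shows the V jaw's inner flat at about col 98 and its arm tips at col 118. The pad face is at about col 293, so its y is about 0.095. That puts the seat near (0.485, 0.138), with vice axes parallel to the world's, and the jar near (0.465, -0.320). Next I square the tool (tool x = -X, tool y = +Y) and travel over the jar.

The rows are not in the units I measure in: shifts go in shares of 62.5 mm and turns go in shares of 4 rad. I convert before sending: -0.056 m is -0.896, -0.019 m is -0.304, -0.164 rad / 4 = -0.041.

Call:
step_hand:
  steps:
    - {"twist": -0.041}
    - {"twist": -0.0409}
    - {"xyz": [-0.304,-0.896,0]}
    - {"xyz": [-0.304,-0.896,0]}
    - {"xyz": [-0.304,-0.896,0]}
    - {"xyz": [-0.304,-0.896,0]}
    - {"xyz": [-0.304,-0.896,0]}
    - {"xyz": [-0.304,-0.896,0]}
    - {"xyz": [-0.304,-0.896,0]}
    - {"xyz": [-0.304,-0.896,0]}
    - {"xyz": [-0.304,-0.896,0]}
    - {"xyz": [-0.304,-0.896,0]}
    - {"xyz": [-0.304,-0.896,0]}
    - {"xyz": [-0.304,-0.896,0]}
    - {"xyz": [-0.304,-0.896,0]}
    - {"xyz": [-0.304,-0.896,0]}
    - {"xyz": [-0.304,-0.896,0]}
    - {}
    - {}
  jaw: 0.085
  grip_n: 40

```text
t: 4.18
eef_pos: [0.4615, -0.3189, 0.2307]
tool_rot: [3.14, -0.001, 3.141]
force: [0.1, 1.0, -0.5]
opening: 0.0852
finger_force: 0.0
```

```bash
python3 - <<'E'
from h import *
s=optics.read_camera("scene");t=optics.read_camera("top");st=monitor.read_state()
P=st["eef_pos"];print(P,st["tool_rot"],px(s,P),px(t,P))
r=lambda i:cv2.resize(i,(400,400),interpolation=cv2.INTER_CUBIC)
cv2.imwrite("pics/over.png",np.hstack([r(s["pixels"][170:290,270:390,::-1]),r(t["pixels"][180:300,255:375,::-1])]))
E
```

```text
[ 0.46158658 -0.31805519  0.23144531] [ 3.14104870e+00 -2.39029295e-04 -3.14095899e+00] [219.7, 334.4] [231.3, 315.5]
```

View pics/over.png

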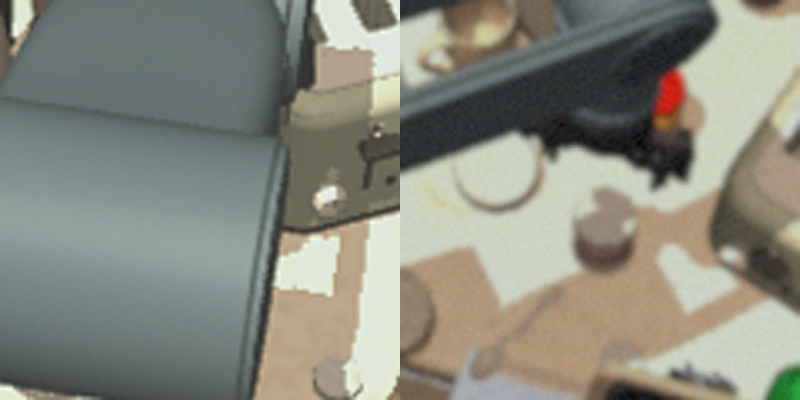

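The top view shows the open fingers straddling the spot above the jar, at crop (545,140) and (670,165), and the jar lid at (605,205). The top camera sees the fingers about 10 mm too far in +x, so I trust the scene camera's jar position. Now descend and grip.

Converted, 0.042 m is 0.672, -0.003 m is -0.048.

Call:
step_hand:
  steps:
    - {"xyz": [-0.048,-0.032,0.672]}
    - {"xyz": [0,0,0.672]}
    - {"xyz": [0,0,0.672]}
    - {"xyz": [0,0,0.336]}
    - {"xyz": [0,0,0.336]}
    - {}
    - {}
  jaw: 0.085
  grip_n: 40

```text
t: 5.15
eef_pos: [0.4655, -0.3211, 0.0646]
tool_rot: [-3.14, 0.001, -3.141]
force: [-0.1, 0.3, 0.8]
opening: 0.0851
finger_force: 0.0
```

Call:
step_hand:
  steps:
    - {}
    - {}
    - {}
    - {}
    - {}
    - {}
    - {}
  jaw: 0.04
  grip_n: 50

```text
t: 6.02
eef_pos: [0.4656, -0.3213, 0.0649]
tool_rot: [-3.141, 0.002, 3.141]
force: [-0.2, 2.5, 7.1]
opening: 0.0585
finger_force: 52.1
```

Converted, 0.05 m is 0.8, -0.045 m is -0.72.

Call:
step_hand:
  steps:
    - {"xyz": [0,0,-0.16]}
    - {"xyz": [0,0,-0.48]}
    - {"xyz": [0,0,-0.72]}
    - {"xyz": [0,0,-0.72]}
    - {"xyz": [0,0,-0.72]}
    - {"xyz": [0,0,-0.08]}
    - {"xyz": [-0.032,0.4,0]}
    - {"xyz": [-0.032,0.72,0]}
    - {"xyz": [-0.032,0.72,0]}
    - {"xyz": [-0.032,0.8,0]}
    - {"xyz": [-0.032,0.8,0]}
    - {"xyz": [-0.032,0.8,0]}
    - {"xyz": [-0.032,0.8,0]}
    - {"xyz": [-0.032,0.72,0]}
    - {"xyz": [-0.032,0.72,0]}
    - {"xyz": [-0.016,0.56,0]}
    - {"xyz": [0,0.24,0]}
    - {}
    - {}

```text
t: 8.4
eef_pos: [0.4836, 0.1328, 0.2427]
tool_rot: [-3.141, -0.001, 3.141]
force: [-0.1, 0.3, -3.5]
opening: 0.0589
finger_force: 55.1
```

```bash
python3 - <<'E'
from h import *
s=optics.read_camera("scene");t=optics.read_camera("top");st=monitor.read_state()
print(st["eef_pos"],st["opening"],st["finger_force"])
r=lambda i:cv2.resize(i,(400,400),interpolation=cv2.INTER_CUBIC)
cv2.imwrite("pics/overv.png",np.hstack([r(s["pixels"][250:400,130:280,::-1]),r(t["pixels"][160:280,150:270,::-1])]))
E
```

```text
[0.48398232 0.13253433 0.24313309] 0.05843741167447178 55.098985069053015
```

View pics/overv.png

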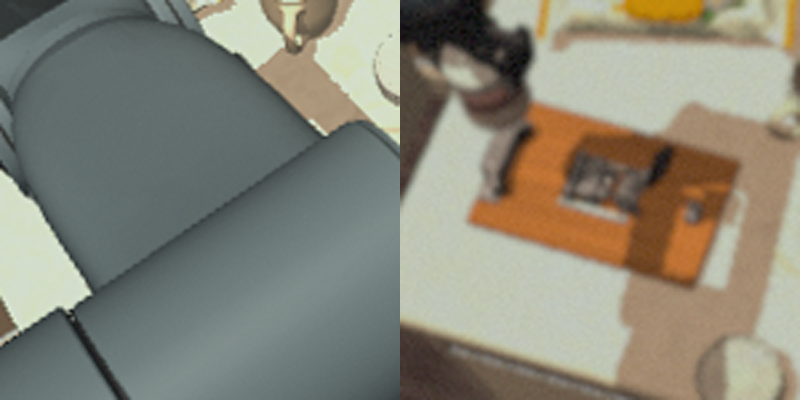

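The top view shows the jar hanging from the gripper at crop (500,100). The arm hides it from the scene camera. I lower it to just above the jaws and look again.

Converted, 0.04 m is 0.64, 0.02 m is 0.32.

Call:
step_hand:
  steps:
    - {"xyz": [0,0,0.32]}
    - {"xyz": [0,0,0.64]}
    - {"xyz": [0,0,0.64]}
    - {"xyz": [0,0,0.288]}
    - {}
    - {}

```text
t: 9.25
eef_pos: [0.4849, 0.1332, 0.1263]
tool_rot: [3.142, 0.002, 3.14]
force: [-0.1, -0.6, -3.0]
opening: 0.0583
finger_force: 55.1
```

```bash
python3 - <<'E'
from h import *
t=optics.read_camera("top");st=monitor.read_state()
P=st["eef_pos"];print(P)
b=P-[0,0,.0649]
im=cv2.resize(t["pixels"][170:270,155:265,::-1],(770,560)[:2],interpolation=cv2.INTER_CUBIC) if 0 else cv2.resize(t["pixels"][175:255,155:265,::-1],(770,560),interpolation=cv2.INTER_CUBIC)
np.set_printoptions(precision=1,suppress=True)
for n,q in(("base",b),("basefront",b-[.032,0,0]),("basetop",b+[0,0,.06]),("pad",[.485,.0955,.045]),("V",[.485,.165,.043])):
    r,c=px(t,q);print(n,r,c,"crop",(c-155)*7,(r-175)*7)
cv2.imwrite("pics/low.png",im)
E
```

```text
[0.48510607 0.13328004 0.1265849 ]
base 207.0 188.1 crop 231.69999999999996 224.0
basefront 215.4 184.5 crop 206.5 282.80000000000007
basetop 199.5 183.7 crop 200.89999999999992 171.5
pad 212.0 199.7 crop 312.8999999999999 259.0
V 206.8 180.8 crop 180.60000000000008 222.60000000000008
```

View pics/low.png

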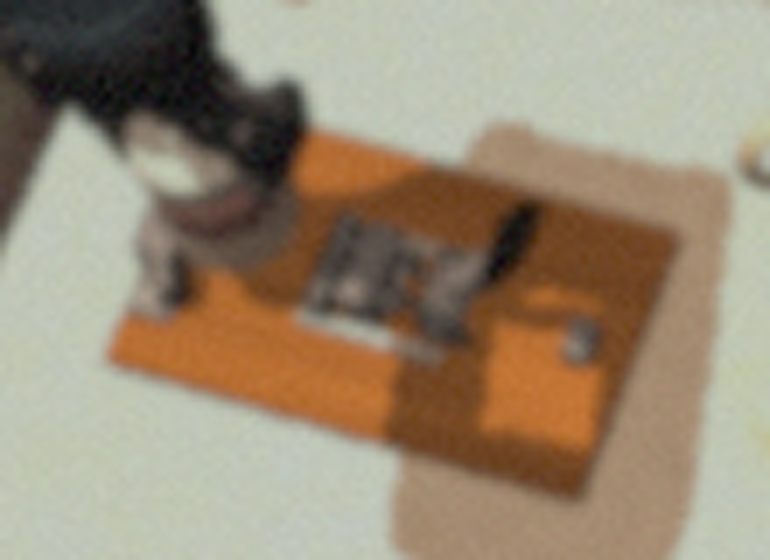

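The top view shows the jar just above the gap, its right glass edge at crop (297,215), between the V jaw (165,270) and the pad (330,250). This agrees with the predicted base centre (231,224). Now lower it onto the board.

Converted, 0.012 m is 0.192, 0.01 m is 0.16.

Call:
step_hand:
  steps:
    - {"xyz": [0,0,0.192]}
    - {"xyz": [0,0,0.192]}
    - {"xyz": [0,0,0.16]}
    - {"xyz": [0,0,0.096]}
    - {"xyz": [0,0,0.048]}
    - {}
    - {}

```text
t: 10.18
eef_pos: [0.4843, 0.1337, 0.0826]
tool_rot: [3.142, 0.001, 3.141]
force: [0.2, -0.3, -3.4]
opening: 0.0586
finger_force: 55.1
```

Converted, 0.001 m is 0.016, 0.0007 m is 0.0112.

Call:
step_hand:
  steps:
    - {"xyz": [0,0,0.016]}
    - {"xyz": [0,0,0.016]}
    - {"xyz": [0,0,0.0112]}
    - {}
    - {}

```text
t: 10.8
eef_pos: [0.4843, 0.1338, 0.08]
tool_rot: [3.141, 0.001, 3.141]
force: [-0.6, 0.8, 1.7]
opening: 0.0588
finger_force: 55.4
```

Converted, -0.05 m is -0.8, -0.03 m is -0.48.

Call:
step_hand:
  steps:
    - {}
    - {}
    - {}
    - {}
    - {"xyz": [0,0,-0.16]}
    - {"xyz": [0,0,-0.48]}
    - {"xyz": [0,0,-0.8]}
    - {"xyz": [0,0,-0.8]}
    - {"xyz": [0,0,-0.32]}
    - {}
  jaw: 0.085

```text
t: 12.05
eef_pos: [0.4851, 0.1337, 0.242]
tool_rot: [3.141, 0.005, 3.141]
force: [-0.2, 0.3, 0.2]
opening: 0.0848
finger_force: 0.0
```

```bash
python3 - <<'E'
from h import *
s=optics.read_camera("scene");t=optics.read_camera("top");st=monitor.read_state()
P=st["eef_pos"];print(P)
for q in ([230.3,294],):print("paddle",onz(s,q[::-1],.134))
for q in ("vice_paddle","vice_lever","jar","lid"):print(q,[(onz(t,b["location"],z),b["score"]) for b in optics.boxes_of(t,q)[:2] for z in ([.095 if q=="lid" else .05 if q=="jar" else .134])])
im=cv2.resize(t["pixels"][175:255,155:265,::-1],(770,560),interpolation=cv2.INTER_CUBIC)
cv2.imwrite("pics/placed.png",im)
for n,q in(("lidtop",[.4843,.1338,.112]),("padl",[.485,-.015,.134])):
    r,c=px(t,q);print(n,r,c,"crop",(c-155)*7,(r-175)*7)
E
```

```text
[0.48344522 0.13364031 0.2390726 ]
paddle [ 0.48501362 -0.01936817  0.134     ]
vice_paddle []
vice_lever []
jar [(array([ 0.36988953, -0.55368071,  0.05      ]), 0.83), (array([0.47912414, 0.11399455, 0.05      ]), 0.78)]
lid [(array([0.49971186, 0.13966718, 0.095     ]), 0.76), (array([ 0.49789536, -0.21382229,  0.095     ]), 0.74)]
lidtop 201.0 184.2 crop 204.39999999999992 182.0
padl 210.1 226.0 crop 497.0 245.69999999999996
```

View pics/placed.png

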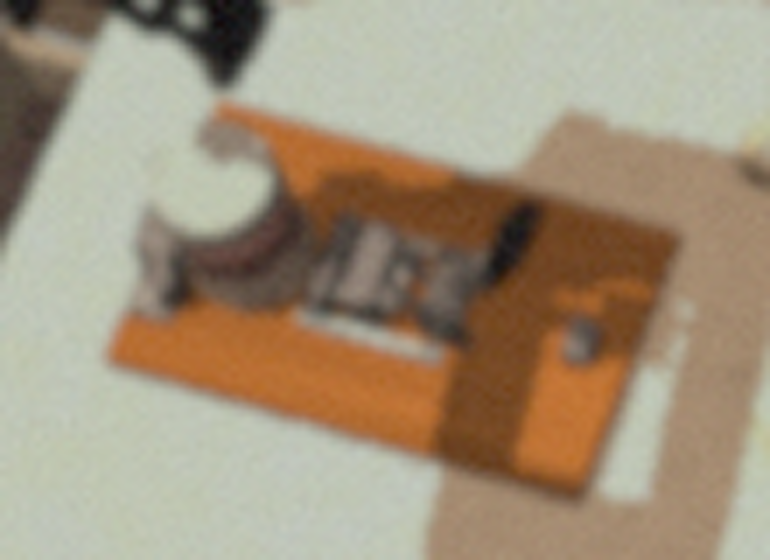

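The top view shows the jar standing upright between the V jaw (165,270) and the pad (330,260), with its lid at (215,190) and the lever still raised, paddle at (513,240). Next I shut the fingers and go beside the paddle at about (0.485, -0.019, 0.134).

Converted, -0.04 m is -0.64, 0.036 m is 0.576.

Call:
step_hand:
  steps:
    - {"xyz": [0,-0.64,0]}
    - {"xyz": [0,-0.64,0]}
    - {"xyz": [0,-0.608,0]}
    - {}
    - {}
    - {}
    - {"xyz": [0,0,0.576]}
    - {"xyz": [0,0,0.576]}
    - {"xyz": [0,0,0.544]}
    - {}
    - {}
  jaw: 0
  grip_n: 20

```text
t: 13.72
eef_pos: [0.4848, 0.0161, 0.1347]
tool_rot: [-3.141, 0.001, -3.141]
force: [0.7, 0.1, 0.0]
opening: 0.0
finger_force: 0.0
```

Call:
step_hand:
  steps:
    - {"xyz": [0,-0.192,0]}
    - {"xyz": [0,-0.16,0.096]}
    - {"xyz": [0,-0.16,0.096]}
    - {"xyz": [0,-0.144,0.144]}
    - {"xyz": [0,-0.144,0.144]}
    - {}

```text
t: 14.48
eef_pos: [0.4832, -0.0349, 0.1025]
tool_rot: [3.141, -0.002, 3.14]
force: [-0.6, 0.5, 0.1]
opening: 0.0002
finger_force: 0.0
```

Converted, 0.011 m is 0.176, 0.01 m is 0.16.

Call:
step_hand:
  steps:
    - {"xyz": [0,-0.112,0.176]}
    - {"xyz": [0,-0.112,0.176]}
    - {"xyz": [0,-0.048,0.16]}
    - {"xyz": [0,-0.048,0.16]}
    - {"xyz": [0,-0.016,0.112]}
    - {"xyz": [0,-0.016,0.064]}
    - {}

```text
t: 15.35
eef_pos: [0.4835, -0.056, 0.0501]
tool_rot: [3.141, -0.001, 3.141]
force: [-0.8, 0.2, -0.2]
opening: 0.0001
finger_force: 0.0
```

Converted, -0.003 m is -0.048, -0.002 m is -0.032.

Call:
step_hand:
  steps:
    - {"xyz": [0,-0.048,0.048]}
    - {"xyz": [0,-0.032,0.032]}
    - {}

```text
t: 15.72
eef_pos: [0.4842, -0.0602, 0.0468]
tool_rot: [3.14, 0.001, 3.141]
force: [-1.6, 7.8, 11.6]
opening: -0.0
finger_force: 6.0
```

```bash
python3 - <<'E'
from h import *
t=optics.read_camera("top")
cv2.imwrite("pics/press.png",cv2.resize(t["pixels"][175:255,155:265,::-1],(770,560),interpolation=cv2.INTER_CUBIC))
E
```

```text
(no output)
```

View pics/press.png

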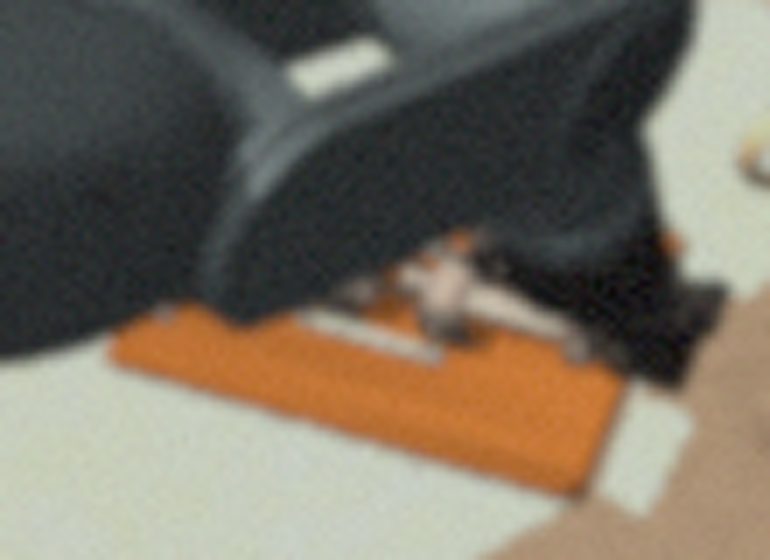

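The top view shows the lever nearly level over its stop block, running from (445,290) to (580,345), with the paddle under the fingers. I press further until firm resistance confirms the stop.

Converted, 0.002 m is 0.032, -0.001 m is -0.016.

Call:
step_hand:
  steps:
    - {"xyz": [0,-0.016,0.032]}
    - {}

```text
t: 16.02
eef_pos: [0.4843, -0.0603, 0.0464]
tool_rot: [3.139, 0.002, 3.141]
force: [-7.1, 12.4, 28.7]
opening: -0.0002
finger_force: 14.4
```

Call:
step_hand:
  steps:
    - {"xyz": [0,-0.016,0.032]}
    - {}

```text
t: 16.27
eef_pos: [0.4844, -0.0605, 0.046]
tool_rot: [3.138, 0.002, 3.141]
force: [-10.3, 17.0, 45.6]
opening: -0.0004
finger_force: 22.9
```

Resistance rises steeply at z = 0.046, so the lever is on its stop. I retreat up, move back over the jar and open.

Converted, -0.045 m is -0.72, -0.03 m is -0.48.

Call:
step_hand:
  steps:
    - {"xyz": [0,0,-0.16]}
    - {"xyz": [0,0,-0.48]}
    - {"xyz": [0,0,-0.72]}
    - {"xyz": [0,0,-0.72]}
    - {"xyz": [0,0,-0.72]}
    - {"xyz": [0,0,-0.32]}
    - {}

```text
t: 17.15
eef_pos: [0.4849, -0.0638, 0.2382]
tool_rot: [-3.14, 0.004, 3.141]
force: [-0.1, -0.2, -0.8]
opening: 0.0
finger_force: 0.0
```

Call:
step_hand:
  steps:
    - {"xyz": [0,0.64,0]}
    - {"xyz": [0,0.8,0]}
    - {"xyz": [0,0.8,0]}
    - {"xyz": [0,0.64,0]}
    - {"xyz": [0,0.288,0]}
    - {}
    - {}
    - {}
  jaw: 0.085
  grip_n: 20

```text
t: 18.15
eef_pos: [0.4842, 0.1334, 0.2364]
tool_rot: [-3.141, -0.0, 3.14]
force: [-0.1, 0.8, -0.3]
opening: 0.0851
finger_force: 0.0
```

```bash
python3 - <<'E'
from h import *
t=optics.read_camera("top")
cv2.imwrite("pics/clamped.png",cv2.resize(t["pixels"][175:255,155:265,::-1],(770,560),interpolation=cv2.INTER_CUBIC))
E
```

```text
(no output)
```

View pics/clamped.png

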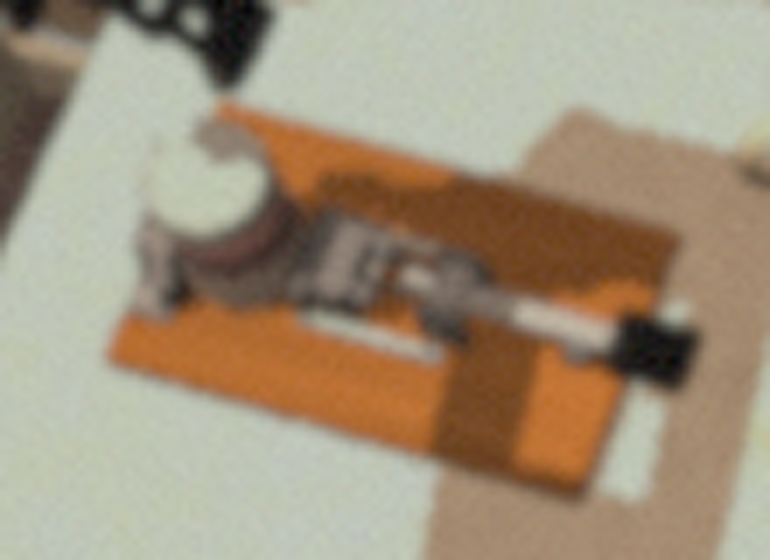

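The top view shows the lever flat, paddle at (655,350), with the pad on the jar. The jar is upright and its lid has moved about 1 px (3 mm) to +y. I go down with a light grip to sense the centring in y.

The rows are not in the units I measure in: shifts go in shares of 62.5 mm and turns go in shares of 4 rad. I convert before sending: 0.04 m is 0.64, 0.025 m is 0.4.

Call:
step_hand:
  steps:
    - {"xyz": [0,0.056,0.64]}
    - {"xyz": [0,0,0.64]}
    - {"xyz": [0,0,0.64]}
    - {"xyz": [0,0,0.4]}
    - {"xyz": [0,0,0.184]}
    - {}
    - {}

```text
t: 19.08
eef_pos: [0.485, 0.138, 0.0812]
tool_rot: [3.142, 0.002, 3.141]
force: [-0.1, -0.1, -0.1]
opening: 0.085
finger_force: 0.0
```

Call:
step_hand:
  steps:
    - {}
    - {}
    - {}
    - {}
    - {}
    - {}
  jaw: 0.04
  grip_n: 20

```text
t: 19.82
eef_pos: [0.4848, 0.1381, 0.0813]
tool_rot: [-3.142, 0.002, 3.142]
force: [-0.5, -0.6, 5.3]
opening: 0.0596
finger_force: 20.5
```

```bash
python3 - <<'E'
from h import *
s=monitor.read_state();print(s["force"],s["wrist_torque"],s["eef_pos"])
E
```

```text
[-0.5031713  -0.61845881  5.30964601] [0.05375983 0.1313448  0.03273422] [0.48478343 0.13813374 0.08133579]
```

Converted, 0.1745 rad / 4 = 0.0436.

Call:
step_hand:
  steps:
    - {}
    - {}
    - {}
    - {"twist": 0.0436}
    - {"twist": 0.0436}
    - {"twist": 0.0436}
    - {"twist": 0.0436}
    - {"twist": 0.0436}
    - {"twist": 0.0436}
    - {"twist": 0.0436}
    - {"twist": 0.0436}
    - {"twist": 0.0436}
    - {}
    - {}
  jaw: 0.085
  grip_n: 20

```text
t: 21.58
eef_pos: [0.4839, 0.1382, 0.0801]
tool_rot: [-3.141, 0.0, 1.574]
force: [-1.1, -0.3, 0.3]
opening: 0.0851
finger_force: 0.0
```

Call:
step_hand:
  steps:
    - {"xyz": [0,0,0.016]}
    - {}
    - {}
    - {}
    - {}
    - {}
  jaw: 0.04
  grip_n: 20

```text
t: 22.32
eef_pos: [0.4874, 0.1381, 0.0805]
tool_rot: [3.134, -0.0, 1.572]
force: [5.2, 0.2, 1.8]
opening: 0.0592
finger_force: 22.2
```

Converted, 0.003 m is 0.048.

Call:
step_hand:
  steps:
    - {"xyz": [0,0.048,0]}
    - {}
    - {}
    - {}

```text
t: 22.82
eef_pos: [0.4876, 0.1382, 0.0803]
tool_rot: [3.14, 0.0, 1.572]
force: [-2.2, -0.3, 9.6]
opening: 0.0599
finger_force: 22.6
```

Converted, -0.0005 m is -0.008, -0.1 rad / 4 = -0.025.

Call:
step_hand:
  steps:
    - {"xyz": [0,-0.008,0]}
    - {}
    - {}
    - {}
    - {"twist": -0.0125}
    - {"twist": -0.025}
    - {}
  jaw: 0.04
  grip_n: 80

```text
t: 23.7
eef_pos: [0.4881, 0.1384, 0.0809]
tool_rot: [3.138, 0.0, 1.723]
force: [0.5, -0.2, 11.6]
opening: 0.0578
finger_force: 82.9
```

```bash
python3 - <<'E'
from h import *
s=monitor.read_state();print(s["wrist_torque"],s["tool_rot"])
E
```

```text
[ 0.08274758 -0.0541491   0.23307384] [3.13764830e+00 2.02340298e-04 1.72318832e+00]
```

Converted, -0.0003 m is -0.0048, -0.1 rad / 4 = -0.025.

Call:
step_hand:
  steps:
    - {"xyz": [0,0,-0.0048],"twist": -0.025}
    - {"xyz": [0,0,-0.0048],"twist": -0.025}
    - {"xyz": [0,0,-0.0048],"twist": -0.025}
    - {"xyz": [0,0,-0.0048],"twist": -0.025}
    - {}

```text
t: 24.32
eef_pos: [0.4881, 0.1385, 0.0818]
tool_rot: [3.138, 0.001, 2.123]
force: [1.2, 0.2, 7.8]
opening: 0.058
finger_force: 83.3
```

```bash
python3 - <<'E'
from h import *
s=monitor.read_state();print(s["wrist_torque"],s["tool_rot"])
E
```

```text
[ 0.17252793 -0.21959842  0.10317174] [3.13813998e+00 1.42202426e-03 2.12291081e+00]
```

Call:
step_hand:
  steps:
    - {"xyz": [0,0,-0.0048],"twist": -0.025}
    - {"xyz": [0,0,-0.0048],"twist": -0.025}
    - {"xyz": [0,0,-0.0048],"twist": -0.025}
    - {"xyz": [0,0,-0.0048],"twist": -0.025}
    - {"xyz": [0,0,-0.0048],"twist": -0.025}
    - {"xyz": [0,0,-0.0048],"twist": -0.025}
    - {"twist": -0.025}
    - {}
    - {}

```text
t: 25.45
eef_pos: [0.4872, 0.1383, 0.0826]
tool_rot: [3.141, 0.001, 2.819]
force: [1.5, 2.0, 5.0]
opening: 0.0583
finger_force: 84.4
```

```bash
python3 - <<'E'
from h import *
s=monitor.read_state();print(s["wrist_torque"],s["tool_rot"])
t=optics.read_camera("top")
cv2.imwrite("pics/twisted.png",cv2.resize(t["pixels"][175:255,155:265,::-1],(770,560),interpolation=cv2.INTER_CUBIC))
E
```

```text
[ 0.24668134 -0.34720904  0.04365255] [3.14077246e+00 1.41515989e-03 2.81921977e+00]
```

Converted, -0.001 m is -0.016.

Call:
step_hand:
  steps:
    - {"xyz": [0,0,-0.016]}
    - {"xyz": [0,0,-0.016]}
    - {}
    - {}

```text
t: 26.0
eef_pos: [0.4865, 0.1383, 0.0839]
tool_rot: [3.141, -0.0, 2.821]
force: [3.7, 2.5, -2.5]
opening: 0.0577
finger_force: 85.7
```

View pics/twisted.png

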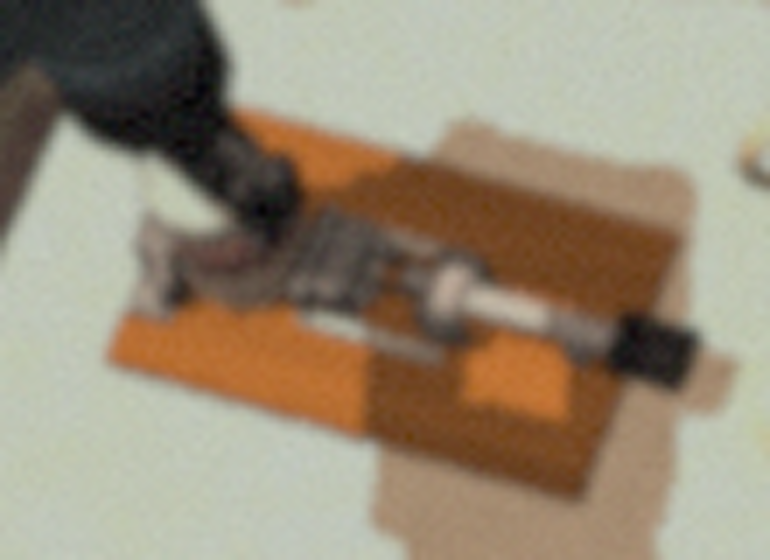

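Converted, -0.001 m is -0.016.

Call:
step_hand:
  steps:
    - {"xyz": [0,0,-0.016]}
    - {"xyz": [0,0,-0.016]}
    - {}
    - {}

```text
t: 26.5
eef_pos: [0.4862, 0.1383, 0.0857]
tool_rot: [3.142, -0.001, 2.821]
force: [5.1, 3.5, -3.0]
opening: 0.0581
finger_force: 86.2
```

Converted, -0.008 m is -0.128, -0.006 m is -0.096.

Call:
step_hand:
  steps:
    - {"xyz": [0,0,-0.048]}
    - {"xyz": [0,0,-0.064]}
    - {"xyz": [0,0,-0.08]}
    - {"xyz": [0,0,-0.096]}
    - {"xyz": [0,0,-0.128]}
    - {"xyz": [0,0,-0.096]}
    - {"xyz": [0,0,-0.064]}
    - {"xyz": [0,0,-0.032]}
    - {}
    - {}
    - {}

```text
t: 27.88
eef_pos: [0.4863, 0.1382, 0.1239]
tool_rot: [-3.141, -0.0, 2.821]
force: [0.2, -0.2, 0.0]
opening: 0.0581
finger_force: 86.5
```

```bash
python3 - <<'E'
from h import *
s=monitor.read_state();print(s["wrist_torque"],s["force"],s["eef_pos"])
t=optics.read_camera("top")
cv2.imwrite("pics/lifted.png",cv2.resize(t["pixels"][175:255,155:265,::-1],(770,560),interpolation=cv2.INTER_CUBIC))
E
```

```text
[ 0.01123949 -0.02439873 -0.02353243] [ 0.22863585 -0.17919868  0.03514897] [0.48634084 0.13815052 0.12390768]
```

View pics/lifted.png

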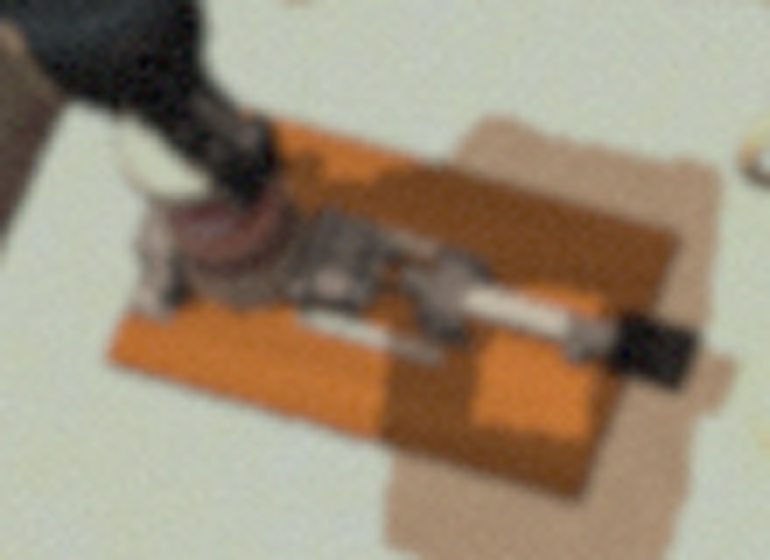

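The top view shows the lid in the fingers at (155,165), lifted clear of the jar. The jar still stands clamped at (235,240) and the lever is flat. The tool forces are near zero, so I hand in.

```bash
python3 -c "
from rig import arm;print(arm.close_job())"
```

```text
the job is handed in; nothing more can be done
None
```

I handed the job in with the jar clamped upright in the vice, the lever down, and the lid twisted free and held about 3 cm above the open mouth; no verdict came back, and I last saw the mug, honey jar and teaspoon in the early pictures.

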